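# Refit the washed dust filter in the furnace chiller

## Task

The chiller's dust filter has been washed: take the blue-framed filter out of the white drip rack and refit it in the chiller's air intake, grip upward. Tilt it to bring its foot into the channel below the drip hood, straighten it until it stands fully home against the grille, then slide the red bolt all the way forward through the window of its grip, and let go. Leave the grey spare filter in the rack and do not shift the things standing around.

Things in the scene. Friction and masses are not known exactly. Their poses are not given: they have to be found in the camera images.
- filter_grip (a point): Blue-framed flat filter cassette (rigid, 0.12 kg), the one to refit: centre of its grip. Grip 42 mm wide, 36 mm tall, 10 mm thick, standing up from the middle of the filter's top edge; this point is 18 mm below its upper end. Axes: z in the filter's plane, from foot up through the grip; y along its width; x through its thickness (front and back are alike).
- filter_foot (a point): Middle of the blue filter's foot edge, 120 mm below filter_grip along z. The filter's body is 110 mm wide (y), 84 mm tall, 10 mm thick (its lowest 3 mm are thinned to 6). Right above its top edge, under the grip, is a window 26 mm wide, 18 mm high for the bolt. It starts leaning at 30 degrees in the rack; draw it out along its own z.
- spare_filter_grip (a point): The same point of the spare filter: same make, grey frame. It leans in the other place of the rack, parallel to the blue one, feet 72 mm apart level; which of them is nearer the chiller varies. It stays there.
- drip_rack: White drip rack, fixed, a tray 200 mm (x) by 150 mm (y); origin: centre of the underside. Filters lean toward its -x by 30 degrees from vertical, faces on wires reaching 60 mm up from the foot, foot held by a lip 9 mm high and low pins at both sides. Feet at x = 4 and 76 mm, y = 0, 34 mm up in the rack's frame.
- chiller: Compact chiller, fixed: white casing 170 mm wide (y), flat top 114 mm above the worktop, air intake in the front, which looks along -x. Origin: centre of the underside, z up. In the intake recess a dark grille leans back by 5 degrees; jambs at both sides leave 117 mm for the filter's 110 and stand 13 mm out from the grille's foot.
- chiller_seat (a point): Middle of the grille's lower edge, on the floor of the foot channel (22 mm above the worktop). z runs up the leaning face of the grille, y along the channel, x into the grille. The filter fully home has its foot on the floor, its face on the grille: axes parallel to these, grip's centre at x = -5 mm, z = +120 mm here, y within 3.5 mm.
- channel_lip (a point): Middle of the upper inner edge of the channel's front lip, 32 mm above the worktop, 19 mm before the grille's foot: the mouth's width. The lip is 10 mm high; its upper 6 mm slope at 45 degrees to the channel, which is 13 mm wide below. Its outer face is 8 mm farther to the front.
- hood_edge (a point): Middle of the grey drip hood's front edge, underside, 110 mm above the worktop, 36 mm before the grille's foot; 4 mm thick. It covers both top corners of the intake, cut out for 68 mm in the middle for grip and fingers. Upright the filter cannot enter: foot in the channel, it must lean about 25 to 32 degrees from vertical to the front, then swings up with its top edge under the hood.
- bolt_pull (a point): Centre of the bolt's red finger pull on the chiller's top: 12 mm (x) by 30 mm (y), 20 mm high, its top 140 mm above the worktop; 57 mm of flat top lie behind it. The bolt's flat tongue (12 mm wide, 4 mm thick, 116 to 120 mm above the worktop) ends 45 mm ahead (chiller's -x) of this point; drawn back it is clear of the filter.
- chiller_bolt (a joint): Travel of the bolt in m: 0 drawn back (starts within 4 mm of this), 0.034 fully forward (to the chiller's -x), its tongue through the window of the seated filter. It slides stiffly (about 2.5 N) and stays where it is left; push the red pull from behind.
- standard_a: Bystander: white bottle with a white cap, 37 mm across, 88 mm high; origin at the centre of its underside. To be left where it is.
- beaker_250: Bystander: clear beaker, 75 mm across, 95 mm high; origin at the centre of its underside. To be left where it is.
- petri_dish: Bystander: covered dish, 90 mm across, 17 mm high; origin at the centre of its underside. To be left where it is.
- screwdriver: Bystander: red-handled screwdriver, 190 mm long, lying on the worktop; origin at the centre of its underside. To be left where it is.

How it is judged:
By the outcome, as a careful person would: the job done as asked, in the order asked, and still so for the second after the job is handed in, with the robot touching nothing.
It also fails if it takes over 54 s, if anything falls off the work surface, if the arm or the gripper's body presses on something with over 40 N, if the wrist force passes 120 N, or if a joint passes its speed limit or range.

## Robot

A 6-joint arm with a two-finger parallel gripper is mounted at the origin on a cart in front of the work surface, level with it; the furniture and walls round the work are solid. World frame = base frame: x ahead of the robot, y to its left, z up, the work surface at z = 0. Lengths are in mm, angles in rad, forces in N, time in s.
With the tool pointing down it reaches from about 325 to 775 mm from the base axis. Payload 5.5 kg.
Tool frame: the origin (TCP) lies between the finger pads; the fingertips stand 17 mm ahead of it and the grasp point (between the pads) lies 2 mm behind it; z points along the fingers, y is the line along which they close (so a half turn about z gives the same grasp; the last joint's range is limited). The gripper opens to 85 mm and grips with 20 to 120 N. Pads are 22 mm wide; open, the fingers measure 114 mm over their backs; the gripper's body (76 mm by 85 mm) begins 54 mm behind the grasp point. The pads swing forward as they close: fully open they stand 13 mm farther back than shut.
Start: joints at [1.121, 0.091, 1.231, -0, 1.82, -0.057], TCP at [229.672, 554.317, 248.275] pointing down, gripper open.
Joint ranges: [-2.87, 2.87], [-0.86, 2.18], [0.17, 2.46], [-1.51, 4.65], [0.06, 2.69], [-2.65, 2.65]. Speed limits (rad/s): [2.57, 2.57, 3.01, 3.14, 3.14, 3.14].

## Interface

Orientations are given as a unit quaternion [w, x, y, z].
In Python, from workcell import arm gives the robot as it stands.
- The arm moves only by the tool send_rows, never from a script. Its argument "increments" is a list of rows, each a list of 4 numbers: the shift along the tool's x, y, z in mm, then the turn about the tool's z in rad. In form: [[x, y, z, spin], ...]. A call has exactly 5 rows; each row shifts and turns the commanded pose from where the row before left it, along the tool's axes as they then stand; what a row does not reach is not made up. A row lasts 1/12 s, in which the tool goes at most 41.7 mm and 7.16 degrees, less where a joint would pass 70% of its speed; a pose out of reach is approached as far as the arm can. A call with a gripper value outside its range is refused whole. "grip" is the finger opening in mm, from 0 to 85.4, set as the call begins (left out, the last holds). The fingers move at their own pace and stop on an object; the grip force is fixed at half the most. Time passes only in rows, so rows that do not move let the fingers close, or fill a call up. It gives the time, the measured TCP pose, the force, the opening and the grip force at its end, in the units of the state.
- arm.read_state(): the state, without advancing time (a new reading comes with each control period).
- arm.camera(name): name is "side" or "top" or "wrist"; returns (picture, depth): 480x640x3 uint8, red, green, blue; 480x640 float32, mm along the optical axis (not along the pixel's ray), 0 where there is no reading.
- arm.get_calibration(name): a dict with "K" (3x3 intrinsics, pixels), "xyz" and "rotation" of the camera in the world. Camera axes: x right, y up, looking along -z (the intrinsics and any distortion apply to the point x, -y, -z); pixel columns grow to the right and rows downward; lengths in mm; the calibration is good to about 2 mm. A picture is of the moment at which its call begins: read the wrist's pose just before it. get_calibration takes no time and is no camera call; for the wrist camera it gives the pose at the moment of the call.
- arm.finish_job(): hands the job in; it is judged then, once.
Trained networks look in the newest picture that a camera, given by its name, has taken for a name from the list of things; names that differ only in an ending like _2 or _b are one class to them, and where a whole thing is asked for, a point or a joint stands for the part that bears it (a point fixed in the world has none). Each returns a list of dicts, best first, with "conf" (0 to 1); they miss things now and then, are a little off and sometimes report something else, mostly with a low value. They report only what shows in the picture. A call takes as long as a camera call.
- arm.find_in(camera, thing): "box" ([centre column, centre row, width, height] in pixels, round what is visible of it).
The state is a dict: "time": time; "q": joint angles; "joint_velocities": joint speeds; "joint_torque": joint torques, N m; "tool_pos": TCP position; "tool_rot": TCP orientation; "force": force on the tool from outside, world axes, zero at the start; "ft_torque": the same for the moment, N m; "finger_gap": opening from 0.0 (shut) to 1.0 (fully open); "grasp_force": force on a finger pad.
Only numpy, scipy, OpenCV 4.12 (cv2) and the standard library are available. Lean on these libraries where they do the work, as an engineer would, in place of code of your own. Each camera call takes 0.05 s, during which the arm holds its last target. There are 200 camera calls.

## Working session

There is one attempt and no reset: what is moved stays moved. The work goes in short steps, Python scripts to look and compute and a tool call to move; the robot and the scene stay as the last step left them, time stands still between calls to the robot, and variables do not carry over. Pictures are saved under pics/ and viewed, at most 10 in all, crops included, and the job is handed in when it is done.

Besides the shell and the picture viewer there is one more tool, called as name(argument=value, ...) on one line, values as JSON. send_rows: Moves the arm, as the interface text tells. Its arguments: {"type":"object","properties":{"increments":{"type":"array"},"grip":{"type":"number"}},"required":["increments"]}

```bash
mkdir -p pics; cat > h.py <<'E'
import numpy as np, cv2
from workcell import arm
def ray(c,cal,px):
    K=np.array(cal["K"],float);R=np.array(cal["rotation"],float)
    if R.size==4:
        from scipy.spatial.transform import Rotation as Q
        R=Q.from_quat(np.roll(R,-1)).as_matrix()
    u=np.linalg.inv(K)@[px[0],px[1],1]
    return np.array(cal["xyz"],float), R@np.array([u[0],-u[1],-1.0])
def pt(cal,px,d):
    o,r=ray(0,cal,px); return o+r*d
def cloud(cal,depth):
    v,u=np.mgrid[0:480,0:640]
    K=np.array(cal["K"],float);ui=np.linalg.inv(K)@np.stack([u.ravel(),v.ravel(),np.ones(u.size)])
    o,_=ray(0,cal,(0,0));R=np.array([ray(0,cal,(0,0))[1]]) 
    from scipy.spatial.transform import Rotation as Q
    Rm=np.array(cal["rotation"],float)
    if Rm.size==4: Rm=Q.from_quat(np.roll(Rm,-1)).as_matrix()
    d=depth.ravel()
    P=(Rm@(np.stack([ui[0],-ui[1],-np.ones(u.size)])*d)).T+o
    P[d==0]=np.nan
    return P.reshape(480,640,3)
E
cat > a.py <<'E'
from h import *
print(arm.read_state())
for c in ["side","top"]:
    im,d=arm.camera(c); cal=arm.get_calibration(c); print(c,cal)
    cv2.imwrite(f"pics/{c}0.png",im[:,:,::-1]); np.savez(f"{c}0.npz",im=im,P=cloud(cal,d),d=d)
    P=cloud(cal,d)
    for t in ["filter_grip","spare_filter_grip","drip_rack","chiller","bolt_pull","standard_a","beaker_250","petri_dish","screwdriver"]:
        for r in arm.find_in(c,t)[:2]:
            x,y,w,h=r["box"]; 
            print(t,np.round(r["box"]),round(r["conf"],2),P[min(479,int(y)),min(639,int(x))].round())
E
python3 a.py
```

```text
{'time': 0.0, 'q': array([ 1.12131425e+00,  9.18594989e-02,  1.23190185e+00, -3.56950005e-05,
        1.81978464e+00, -5.67103419e-02]), 'joint_velocities': array([ 0.00044648, -0.0008658 ,  0.00104035, -0.00096766, -0.00164066,
        0.00108453]), 'joint_torque': array([-1.48368385e-03, -4.58739531e+01, -4.18023491e+01, -2.31666745e-04,
        1.16220370e-02, -1.21519528e-05]), 'tool_pos': array([229.5593467 , 554.0783153 , 247.14143004]), 'tool_rot': array([-2.27809681e-04,  1.95130155e-01,  9.80776870e-01, -9.49883739e-04]), 'force': array([ 0.02619777, -0.72965189, -0.47078813]), 'ft_torque': array([-0.01629148,  0.00845581, -0.04390683]), 'grasp_force': 0.0, 'finger_gap': 0.997726840567746}
side {'K': array([[569.03560816,   0.        , 324.29421037],
       [  0.        , 569.03560816, 242.82299231],
       [  0.        ,   0.        ,   1.        ]]), 'xyz': array([ 271.98230687, -833.87851468,  814.21173028]), 'rotation': array([ 0.88041531,  0.46711473, -0.04257647, -0.06971344])}
filter_grip [353. 302.  58.  34.] 0.96 [476.  20.  80.]
spare_filter_grip [361. 276.  53.  3
[... 571 characters left out ...]
  ]]), 'xyz': array([ 183.81351354,  223.45810146, 1349.85256917]), 'rotation': array([-0.66065265, -0.07128352,  0.07789184,  0.74322917])}
filter_grip [389. 219.  46.  39.] 0.74 [472.  16.  94.]
spare_filter_grip [363. 207.  40.  40.] 0.88 [512.  80.  88.]
drip_rack [378. 221.  85.  75.] 0.8 [477.  43.  52.]
chiller [259. 219.  84.  86.] 0.6 [507. 362. 118.]
bolt_pull [257. 212.  22.  25.] 0.75 [520. 363. 139.]
standard_a [442. 251.  18.  16.] 0.79 [ 367. -111.   91.]
beaker_250 [449. 220.  35.  32.] 0.89 [ 460. -161.   31.]
beaker_250 [443. 253.  17.  16.] 0.64 [ 362. -111.   87.]
petri_dish [319. 267.  34.  35.] 0.7 [374. 219.  16.]
screwdriver [175. 277.  42.  17.] 0.65 [394. 614.  24.]
```

```bash
python3 - <<'E'
import cv2,numpy as np
a=cv2.imread('pics/side0.png')[170:410,260:460]; b=cv2.imread('pics/top0.png')[150:300,150:480]
a=cv2.resize(a,(500,600),interpolation=cv2.INTER_CUBIC)[:600]
cv2.imwrite('pics/s1.png',a)
cv2.imwrite('pics/t1.png',cv2.resize(b,(792,360),interpolation=cv2.INTER_CUBIC))
E
```

```text
(no output)
```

View pics/s1.png

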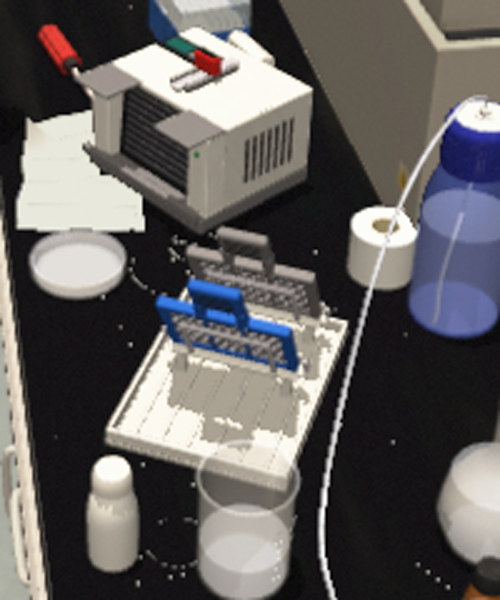

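View pics/t1.png

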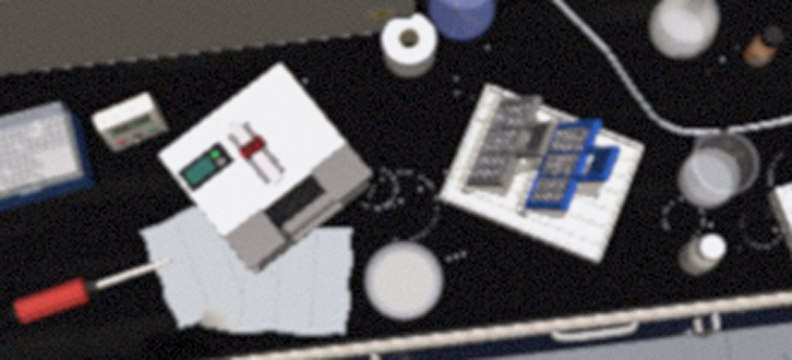

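```bash
cat > b.py <<'E'
from h import *
for c in ["side","top"]:
    z=np.load(f"{c}0.npz");P=z["P"];im=z["im"];hsv=cv2.cvtColor(im,cv2.COLOR_RGB2HSV)
    x,y,Z=P[...,0],P[...,1],P[...,2]
    def box(m,t):
        m=cv2.morphologyEx(m.astype(np.uint8),cv2.MORPH_OPEN,np.ones((2,2)))
        n,l,s,_=cv2.connectedComponentsWithStats(m); k=1+np.argmax(s[1:,4]); q=P[l==k]; q=q[~np.isnan(q[:,0])]
        r=cv2.minAreaRect(q[:,:2].astype(np.float32)); print(c,t,len(q),"c",np.round(r[0]),"s",np.round(r[1]),"ang",round(r[2],1),"zmed",np.round(np.percentile(q[:,2],[5,50,95])), "corners",cv2.boxPoints(r).round().tolist()); return q
    near=lambda cx,cy,r:(np.hypot(x-cx,y-cy)<r)
    b=near(480,40,130)&(hsv[...,0]>100)&(hsv[...,0]<125)&(hsv[...,1]>150)
    q=box(b,"blue"); m=q.mean(0); u,s,v=np.linalg.svd(q-m); print(m.round(),s.round(),v.round(3))
    box(b&(Z>92),"grip")
    box(near(500,370,160)&(Z>104)&(Z<130),"chtop")
    box(near(500,370,160)&(Z>104)&(Z<130)&(hsv[...,2]>190),"chwhite")
    box(near(500,370,100)&(hsv[...,1]>150)&((hsv[...,0]<8)|(hsv[...,0]>172)),"pull")
    box(near(470,40,180)&(Z<30)&(Z>-5)&(hsv[...,2]>140)&(hsv[...,1]<60),"rack")
E
python3 b.py
```

```text
side blue 547 c [454.  49.] s [ 97. 180.] ang 36.4 zmed [ 53. 106. 153.] corners [[361.0, 93.0], [469.0, -53.0], [546.0, 5.0], [439.0, 150.0]]
[465.   3. 110.] [803. 733.  67.] [[-0.234 -0.449  0.862]
 [-0.874  0.486  0.016]
 [-0.426 -0.75  -0.506]]
side grip 457 c [464.  -1.] s [ 46. 107.] ang 65.0 zmed [ 93. 108. 153.] corners [[406.0, 1.0], [502.0, -44.0], [522.0, -2.0], [425.0, 43.0]]
side chtop 2220 c [515. 390.] s [303. 264.] ang 78.1 zmed [105. 114. 120.] corners [[355.0, 269.0], [613.0, 214.0], [676.0, 511.0], [417.0, 565.0]]
side chwhite 1352 c [526. 364.] s [126. 168.] ang 32.2 zmed [111. 115. 119.] corners [[428.0, 401.0], [517.0, 259.0], [624.0, 327.0], [534.0, 469.0]]
side pull 70 c [521. 361.] s [14. 26.] ang 53.3 zmed [120. 130. 140.] corners [[506.0, 363.0], [527.0, 347.0], [536.0, 359.0], [515.0, 374.0]]
side rack 3029 c [469.   9.] s [308. 150.] ang 61.5 zmed [ 2.  5. 18.] corners [[329.0, -90.0], [461.0, -162.0], [608.0, 108.0], [477.0, 180.0]]
top blue 244 c [479.  -6.] s [ 43. 141.] ang 69.2 zmed [ 87. 114. 155.] corners [[406.0, -1.0], [538.0, -51.0], [553.0, -11.0], [421.0, 39.0]]
[466.  -1. 120.] [596. 358. 138.] [[-0.673  0.179  0.718]
 [-0.54   0.545 -0.642]
 [-0.506 -0.819 -0.27 ]]
top grip 227 c [477.  -9.] s [ 37. 141.] ang 63.6 zmed [103. 118. 156.] corners [[405.0, 6.0], [532.0, -57.0], [548.0, -24.0], [422.0, 39.0]]
top chtop 3426 c [522. 357.] s [192. 185.] ang 32.1 zmed [109. 115. 120.] corners [[391.0, 385.0], [490.0, 228.0], [652.0, 330.0], [554.0, 487.0]]
top chwhite 2303 c [524. 367.] s [122. 167.] ang 32.3 zmed [110. 114. 120.] corners [[428.0, 405.0], [517.0, 264.0], [620.0, 329.0], [530.0, 470.0]]
top pull 22 c [519. 365.] s [ 3. 21.] ang 24.7 zmed [123. 135. 141.] corners [[513.0, 373.0], [521.0, 354.0], [524.0, 356.0], [516.0, 375.0]]
top rack 1631 c [483.  38.] s [203. 150.] ang 60.6 zmed [-1.  5. 36.] corners [[368.0, -13.0], [499.0, -87.0], [598.0, 90.0], [467.0, 163.0]]
```

```bash
cat >> h.py <<'E'
from scipy.spatial.transform import Rotation as Q
def pose():
    s=arm.read_state(); R=Q.from_quat(np.roll(s["tool_rot"],-1)).as_matrix()
    return s["tool_pos"],np.degrees(np.arctan2(R[1,0],R[0,0])),s
def plan(p,y,tp,ty,n):
    "rows from pose p,yaw y to tp,ty in n rows"
    d=np.array(tp,float)-p; dy=(ty-y+180)%360-180
    for i in range(n):
        a=np.radians(y+dy*i/n); s=d/n
        print([round(s[0]*np.cos(a)+s[1]*np.sin(a),1),round(s[0]*np.sin(a)-s[1]*np.cos(a),1),round(-s[2],1),round(-np.radians(dy/n),3)], end=",\n" if i%5==4 else ",")
E
python3 - <<'E'
from h import *
p,y,s=pose();print(p,y); plan(p,y,(380,270,310),32.2,20)
E
```

```text
[229.68970076 554.32988816 248.29101466] 157.49592148724088
[np.float64(-12.4), np.float64(-10.3), np.float64(-3.1), np.float64(0.109)],[np.float64(-13.4), np.float64(-8.8), np.float64(-3.1), np.float64(0.109)],[np.float64(-14.3), np.float64(-7.3), np.float64(-3.1), np.float64(0.109)],[np.float64(-15.0), np.float64(-5.7), np.float64(-3.1), np.float64(0.109)],[np.float64(-15.6), np.float64(-4.0), np.float64(-3.1), np.float64(0.109)],
[np.float64(-15.9), np.float64(-2.3), np.float64(-3.1), np.float64(0.109)],[np.float64(-16.1), np.float64(-0.6), np.float64(-3.1), np.float64(0.109)],[np.float64(-16.0), np.float64(1.2), np.float64(-3.1), np.float64(0.109)],[np.float64(-15.8), np.float64(2.9), np.float64(-3.1), np.float64(0.109)],[np.float64(-15.4), np.float64(4.6), np.float64(-3.1), np.float64(0.109)],
[np.float64(-14.8), np.float64(6.3), np.float64(-3.1), np.float64(0.109)],[np.float64(-14.0), np.float64(7.9), np.float64(-3.1), np.float64(0.109)],[np.float64(-13.1), np.float64(9.3), np.float64(-3.1), np.float64(0.109)],[np.float64(-12.0), np.float64(10.7), np.float64(-3.1), np.float64(0.109)],[np.float64(-10.7), np.float64(12.0), np.float64(-3.1), np.float64(0.109)],
[np.float64(-9.4), np.float64(13.1), np.float64(-3.1), np.float64(0.109)],[np.float64(-7.9), np.float64(14.0), np.float64(-3.1), np.float64(0.109)],[np.float64(-6.3), np.float64(14.8), np.float64(-3.1), np.float64(0.109)],[np.float64(-4.7), np.float64(15.4), np.float64(-3.1), np.float64(0.109)],[np.float64(-3.0), np.float64(15.8), np.float64(-3.1), np.float64(0.109)],
```

send_rows(increments=[[-12.4,-10.3,-3,0.11],[-13.4,-8.8,-3,0.11],[-14.3,-7.3,-3,0.11],[-15,-5.7,-3,0.11],[-15.6,-4,-3,0.11]])

```text
time: 1.42
tool_pos: [267.4, 482.6, 263.4]
tool_rot: [0.0, 0.456, 0.89, 0.0]
force: [0.7, -0.4, -0.7]
finger_gap: 1.003
grasp_force: 0.0
```

send_rows(increments=[[-16,-2.3,-3,0.11],[-16,-0.6,-3,0.11],[-16,1.2,-3,0.11],[-15.8,2.9,-3,0.11],[-15.4,4.6,-3,0.11]])

```text
time: 1.83
tool_pos: [304.7, 411.3, 278.6]
tool_rot: [0.0, 0.681, 0.732, 0.0]
force: [0.7, 1.0, -0.8]
finger_gap: 1.0
grasp_force: 0.0
```

send_rows(increments=[[-14.8,6.3,-3,0.11],[-14,7.9,-3,0.11],[-13,9.3,-3,0.11],[-12,10.7,-3,0.11],[-10.7,12,-3,0.11]])

```text
time: 2.25
tool_pos: [341.7, 340.0, 293.6]
tool_rot: [-0.0, 0.854, 0.52, 0.0]
force: [-0.7, -0.8, 0.2]
finger_gap: 0.998
grasp_force: 0.0
```

send_rows(increments=[[-9.4,13,-3,0.11],[-7.9,14,-3,0.11],[-6.3,14.8,-3,0.11],[-4.7,15.4,-3,0.11],[-3,15.8,-3,0.11]])

```text
time: 2.67
tool_pos: [378.4, 268.5, 308.6]
tool_rot: [-0.0, 0.963, 0.268, 0.0]
force: [0.8, -0.1, 1.1]
finger_gap: 0.999
grasp_force: 0.0
```

```bash
cat > w.py <<'E'
import sys
from h import *
k=sys.argv[1]
cal=arm.get_calibration("wrist"); print(pose()[:2],cal["xyz"],Q.from_quat(np.roll(cal["rotation"],-1)).as_matrix().round(2).tolist())
im,d=arm.camera("wrist"); P=cloud(cal,d); np.savez(f"w{k}.npz",im=im,P=P,d=d,o=cal["xyz"])
cv2.imwrite(f"pics/w{k}.png",im[:,:,::-1])
for t in sys.argv[2:]:
    for r in arm.find_in("wrist",t)[:2]:
        x,y,w,h=r["box"]; print(t,np.round(r["box"]),round(r["conf"],2),P[min(479,int(y)),min(639,int(x))].round())
E
python3 w.py 1 bolt_pull chiller filter_grip
```

```text
(array([378.37003081, 268.50780403, 308.61237069]), np.float64(31.133057797380083)) [442.25077283 306.36924435 436.40378226] [[0.52, 0.82, 0.25], [-0.86, 0.49, 0.15], [0.0, -0.29, 0.96]]
bolt_pull [304.  16.  22.  31.] 0.66 [490. 346. 122.]
chiller [304.  59. 260. 118.] 0.7 [470. 335.  90.]
filter_grip [582. 263. 115. 106.] 0.69 [455.  39.  75.]
```

View pics/w1.png

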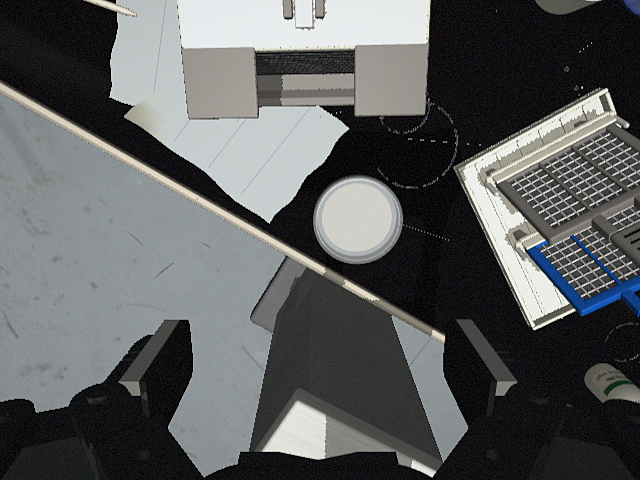

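```bash
python3 - <<'E'
from h import *
z=np.load("w1.npz");P=z["P"];im=z["im"]
reg=P[0:125,170:440]; 
for c in (200,220,240,370,390,410):
    col=P[90:130,c,:]; hsv=im[90:130,c].astype(int).mean(1)
    print(c,[(90+i,col[i].round(1).tolist()) for i in range(len(col)) if 105<col[i,2]<120][-1:])
# side edges of hood & white top
for r in (10,30,60,80,100):
    ok=[c for c in range(170,445) if 105<P[r,c,2]<120]
    a,b=P[r,ok[0]],P[r,ok[-1]]; print(r,ok[0],ok[-1],a.round(1),b.round(1),"mid",((a+b)/2).round(1),"w",np.linalg.norm((a-b)[:2]).round(1),"yaw",np.degrees(np.arctan2((b-a)[0],-(b-a)[1])).round(1) )
for r in (70,90): 
    row=[c for c in range(240,370) if P[r,c,2]<105 ]; print(r,row[0],row[-1],P[r,row[0]-1].round(1),P[r,row[-1]+1].round(1))
hs=cv2.cvtColor(im,cv2.COLOR_RGB2HSV)
m=(P[...,2]>112)&(P[...,2]<160); m[:, :270]=0;m[:,340:]=0;m[40:]=0
for r in range(0,40,4): print(r,[im[r,c].tolist() for c in (290,305,320)],P[r,305].round(1))
m=P[85:118,300:310]; print(P[60:125:4,306].round(1).tolist())
E
```

```text
200 [(119, [395.2, 376.1, 115.1])]
220 [(118, [403.2, 364.1, 115.5])]
240 [(118, [410.6, 351.9, 115.3])]
370 [(116, [459.9, 273.1, 115.3])]
390 [(115, [467.8, 261.2, 115.4])]
410 [(115, [475.2, 249.1, 116.0])]
10 178 429 [450.3 419.8 116.2] [536.9 276.6 116.3] mid [493.6 348.2 116.3] w 167.3 yaw 31.2
30 180 428 [440.1 414.  114.2] [526.3 270.3 117.7] mid [483.2 342.2 115.9] w 167.6 yaw 31.0
60 182 427 [423.8 404.3 115.3] [511.  259.9 116.4] mid [467.4 332.1 115.8] w 168.7 yaw 31.1
80 184 426 [412.9 397.1 116.2] [500.3 252.8 115.3] mid [456.6 325.  115.8] w 168.7 yaw 31.2
100 186 425 [402.  389.6 118.1] [488.8 246.2 117.7] mid [445.4 317.9 117.9] w 167.7 yaw 31.2
70 257 353 [444.6 357.5 115.1] [479.9 299.3 114.6]
90 258 353 [433.5 350.6 115.7] [468.8 292.3 114.9]
0 [[149, 145, 142], [231, 234, 234], [152, 148, 143]] [498.6 349.8 120.1]
4 [[158, 150, 148], [233, 237, 236], [152, 146, 140]] [496.2 348.4 121.9]
8 [[162, 156, 147], [230, 234, 234], [150, 145, 141]] [494.5 347.4 120.3]
12 [[162, 158, 149], [232, 236, 236], [150, 145, 139]] [492.2 346.  121.9]
16 [[139, 134, 131], [232, 235, 238], [105, 102, 99]] [490.2 344.9 121.7]
20 [[249, 252, 254], [232, 235, 236], [242, 245, 248]] [488.1 343.5 122.4]
24 [[232, 236, 236], [235, 236, 239], [233, 235, 237]] [486.1 342.4 121.5]
28 [[232, 234, 237], [167, 171, 173], [233, 235, 237]] [484.1 341.2 121.4]
32 [[233, 235, 236], [232, 233, 235], [231, 235, 238]] [482.6 340.5 117.1]
36 [[235, 236, 239], [234, 237, 239], [230, 235, 235]] [480.6 339.3 115.7]
[[470.4, 333.3, 86.3], [469.0, 332.9, 72.7], [467.7, 332.6, 55.0], [466.1, 332.2, 37.7], [464.0, 331.3, 24.8], [461.1, 329.6, 25.2], [458.2, 327.9, 25.0], [455.4, 326.3, 22.5], [452.3, 324.2, 29.2], [449.3, 322.4, 33.3], [446.4, 320.7, 33.1], [443.5, 318.9, 34.5], [440.4, 318.0, 3.0], [437.3, 316.1, 1.9], [434.1, 314.2, 2.9], [430.9, 312.4, 2.3], [427.7, 310.4, 3.5]]
```

```bash
python3 - <<'E'
from h import *
p,y,s=pose();print(p,y); plan(p,y,(453,-13,280),60.7,10)
E
```

```text
[378.1110432  269.31481274 308.38022277] 31.549460163286476
[np.float64(-8.4), np.float64(28.0), np.float64(2.8), np.float64(-0.051)],[np.float64(-9.8), np.float64(27.5), np.float64(2.8), np.float64(-0.051)],[np.float64(-11.2), np.float64(27.0), np.float64(2.8), np.float64(-0.051)],[np.float64(-12.5), np.float64(26.4), np.float64(2.8), np.float64(-0.051)],[np.float64(-13.9), np.float64(25.7), np.float64(2.8), np.float64(-0.051)],
[np.float64(-15.2), np.float64(25.0), np.float64(2.8), np.float64(-0.051)],[np.float64(-16.4), np.float64(24.2), np.float64(2.8), np.float64(-0.051)],[np.float64(-17.6), np.float64(23.3), np.float64(2.8), np.float64(-0.051)],[np.float64(-18.8), np.float64(22.4), np.float64(2.8), np.float64(-0.051)],[np.float64(-19.9), np.float64(21.4), np.float64(2.8), np.float64(-0.051)],
```

send_rows(increments=[[-8.4,28,2.8,-0.051],[-9.8,27.5,2.8,-0.051],[-11.2,27,2.8,-0.051],[-12.5,26.4,2.8,-0.051],[-13.9,25.7,2.8,-0.051]])

```text
time: 3.28
tool_pos: [415.2, 127.8, 293.9]
tool_rot: [-0.0, 0.919, 0.394, -0.0]
force: [0.1, -0.7, -0.1]
finger_gap: 1.001
grasp_force: 0.0
```

send_rows(increments=[[-15.2,25,2.8,-0.051],[-16.4,24.2,2.8,-0.051],[-17.6,23.3,2.8,-0.051],[-18.8,22.4,2.8,-0.051],[-19.9,21.4,2.8,-0.051]])

```text
time: 3.7
tool_pos: [452.9, -13.7, 279.9]
tool_rot: [-0.0, 0.861, 0.508, 0.0]
force: [0.8, 0.4, 0.4]
finger_gap: 0.999
grasp_force: 0.0
```

send_rows(increments=[[0,0,0,0],[0,0,0,0],[0,0,0,0],[0,0,0,0],[0,0,0,0]])

```text
time: 4.12
tool_pos: [452.7, -12.1, 280.6]
tool_rot: [0.0, 0.863, 0.506, 0.0]
force: [0.3, 0.9, 0.5]
finger_gap: 1.001
grasp_force: 0.0
```

```bash
python3 w.py 2 filter_grip spare_filter_grip; python3 - <<'E'
from h import *
z=np.load("w2.npz");P=z["P"];im=z["im"];hs=cv2.cvtColor(im,cv2.COLOR_RGB2HSV)
b=(hs[...,0]>100)&(hs[...,0]<125)&(hs[...,1]>130)&(P[...,2]>30)&(P[...,2]<175)
q=P[b]; m=q.mean(0); n=np.linalg.svd(q-m,full_matrices=False)[2][2]; 
for _ in range(3):
    e=(q-m)@n; k=abs(e)<4; q=q[k]; m=q.mean(0); n=np.linalg.svd(q-m,full_matrices=False)[2][2]
n*=np.sign(n[2]);print("plane pt",m.round(1),"n",n.round(3),"lean",np.degrees(np.arcsin(n[2])).round(1),"yaw",np.degrees(np.arctan2(n[1],n[0])).round(1),len(q))
hx=np.array([n[0],n[1],0])/np.hypot(n[0],n[1]); wy=np.cross([0,0,1],hx); up=np.cross(n,wy);  up*=np.sign(up[2])
s=q@up; w=q@wy; t=np.percentile(s,99.8)
print("up",up.round(3),"s range",np.percentile(s,[.2,99.8]).round(1))
for a in range(5,36,5):
    k=(s>t-a)&(s<t-a+5); print(a,np.percentile(w[k],[1,99]).round(1),k.sum())
k=s<t-40; wb=np.percentile(w[k],[1,99]); print("body w",wb.round(1))
k=(s>t-30); wg=np.percentile(w[k],[1,99]).mean()
print("grip centre (mid thickness, 18 below top)", (n*(m@n-5)+up*(t-18)+wy*wg).round(1), "foot",(n*(m@n-5)+up*(t-138)+wy*wg).round(1))
E
```

```text
(array([452.66006909, -12.08871574, 280.55620253]), np.float64(60.79156523826103)) [489.12230093  52.30257823 408.37896532] [[0.87, 0.47, 0.14], [-0.49, 0.84, 0.26], [0.0, -0.29, 0.96]]
filter_grip [320. 187. 163. 126.] 0.58 [467.   9. 110.]
spare_filter_grip [318.  76. 166. 108.] 0.6 [501.  72. 110.]
plane pt [466.4  10.3 111.3] n [0.602 0.539 0.59 ] lean 36.1 yaw 41.9 812
up [-0.439 -0.393  0.808] s range [-204.1  -62.9]
5 [-300.8 -293.3] 25
10 [-293.6 -292.1] 13
15 [-294.7 -291.5] 27
20 [-296.2 -290.8] 43
25 [-296.9 -290. ] 56
30 [-299.2 -289.7] 77
35 [-300.5 -289.1] 75
body w [-333.9 -292.6]
grip centre (mid thickness, 18 below top) [440.8  -0.8 139.1] foot [493.5  46.4  42.2]
```

View pics/w2.png

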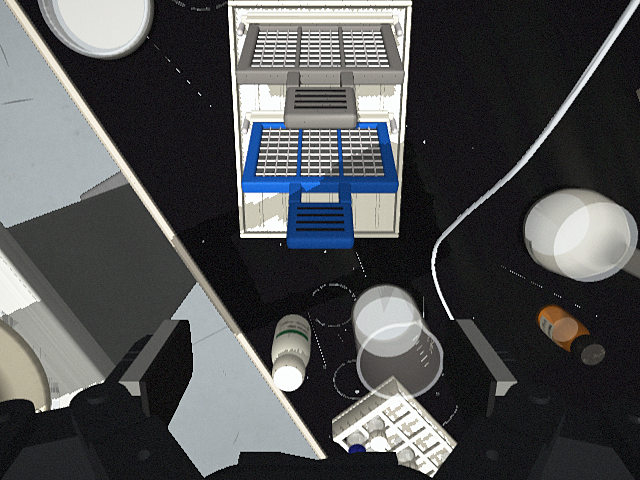

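```bash
cat > f.py <<'E'
from h import *
import sys
def fit(P,im,r0,r1,c0,c1):
    I=im.astype(int);b=(I[...,2]>I[...,0]+40)&(P[...,2]>25)&(P[...,2]<175)
    k=np.zeros_like(b);k[r0:r1,c0:c1]=1;q=P[b&k]
    a=np.radians(60.7); hx=np.array([np.cos(a),np.sin(a)]); wy=np.array([-hx[1],hx[0]])
    X=q[:,:2]@hx;W=q[:,:2]@wy;Z=q[:,2]
    kk=np.ones(len(q),bool)
    for _ in range(5):
        A=np.polyfit(Z[kk],X[kk],1); e=X-np.polyval(A,Z); kk=abs(e-np.median(e))<3
    print(len(q),kk.sum(),"lean",np.degrees(np.arctan(-A[0])).round(1),"X at z100",np.polyval(A,100).round(1),"ztop",np.percentile(Z,[90,99,99.8]).round(1))
    D=np.polyfit(W[kk],e[kk],1)[0]; print("yaw err deg",np.degrees(np.arctan(D)).round(2))
    for z0 in range(45,160,10):
        j=(Z>z0)&(Z<z0+10)&kk
        if j.sum()>5: print(z0,np.percentile(W[j],[0.5,99.5]).round(1),np.median(X[j]).round(1))
if __name__=="__main__":
    z=np.load("w2.npz");fit(z["P"],z["im"],112,252,236,404)
E
python3 f.py
```

```text
7347 6076 lean 30.0 X at z100 244.6 ztop [155.  157.4 157.9]
yaw err deg -0.08
45 [-456.9 -348.3] 274.6
55 [-457.2 -347.8] 267.6
65 [-457.2 -348.3] 262.0
75 [-457.1 -348.1] 256.3
85 [-457.1 -348.2] 250.6
95 [-457.1 -348.2] 244.5
105 [-456.3 -348.7] 239.1
115 [-423.4 -381.9] 233.3
125 [-423.3 -382.3] 227.3
135 [-423.3 -382.2] 221.9
145 [-423.2 -382.2] 215.7
155 [-422.4 -382.7] 211.3
```

send_rows(increments=[[3,2,20,0],[0,0,20,0],[0,0,20,0],[0,0,20,0],[0,0,20,0]])

```text
time: 4.68
tool_pos: [455.9, -11.3, 179.5]
tool_rot: [0.0, 0.863, 0.505, 0.0]
force: [0.0, 0.5, 0.8]
finger_gap: 1.002
grasp_force: 0.0
```

send_rows(increments=[[0,0,15,0],[0,0,12,0],[0,0,8,0],[0,0,4,0],[0,0,0,0]])

```text
time: 5.1
tool_pos: [455.7, -11.5, 140.8]
tool_rot: [-0.0, 0.863, 0.505, -0.0]
force: [0.2, 0.9, -0.2]
finger_gap: 0.999
grasp_force: 0.0
```

send_rows(increments=[[0,0,0,0],[0,0,0,0],[0,0,0,0],[0,0,0,0],[0,0,0,0]], grip=30)

```text
time: 5.52
tool_pos: [456.3, -11.7, 142.2]
tool_rot: [0.0, 0.863, 0.505, 0.001]
force: [-2.1, -0.4, 3.0]
finger_gap: 0.479
grasp_force: 60.2
```

send_rows(increments=[[0,0,0,0],[0,0,0,0],[0,0,0,0],[0,0,0,0],[0,0,0,0]])

```text
time: 5.93
tool_pos: [456.3, -11.7, 142.2]
tool_rot: [0.0, 0.863, 0.505, 0.001]
force: [-1.7, 0.9, 4.8]
finger_gap: 0.48
grasp_force: 60.5
```

send_rows(increments=[[-3,0,-5.2,0],[-4,0,-6.9,0],[-5,0,-8.7,0],[-5,0,-8.7,0],[-5,0,-8.7,0]])

```text
time: 6.35
tool_pos: [444.9, -31.3, 180.5]
tool_rot: [0.0, 0.863, 0.505, 0.0]
force: [0.9, 3.1, -0.8]
finger_gap: 0.477
grasp_force: 60.6
```

send_rows(increments=[[-7,0,-12.1,0],[-7,0,-12.1,0],[-7,0,-12.1,0],[-7,0,-12.1,0],[-2,0,-15,0]])

```text
time: 6.77
tool_pos: [429.6, -58.4, 243.9]
tool_rot: [0.0, 0.863, 0.504, -0.001]
force: [0.8, 0.8, -1.8]
finger_gap: 0.482
grasp_force: 60.7
```

send_rows(increments=[[0,0,-15,0],[0,0,-10,0],[0,0,-5,0],[0,0,0,0],[0,0,0,0]])

```text
time: 7.18
tool_pos: [430.4, -57.1, 272.6]
tool_rot: [-0.0, 0.863, 0.505, -0.0]
force: [0.1, 1.3, -1.8]
finger_gap: 0.478
grasp_force: 60.7
```

```bash
python3 - <<'E'
from h import *
p,y,s=pose();print(p,y)
im,d=arm.camera("wrist");cv2.imwrite("pics/w3.png",im[:,:,::-1]);P=cloud(arm.get_calibration("wrist"),d);np.savez("w3.npz",im=im,P=P)
E
python3 - <<'E'
import sys; sys.path.insert(0,'.')
import os; os.chdir('.')
from f import *
z=np.load("w3.npz");P=z["P"].copy();p,y,s=pose();print(p)
P[...,2]-=(p[2]-142.2); P[...,:2]-=(p-[456.3,-11.7,0])[:2]
fit(P,z["im"],0,480,150,500)
E
```

```text
[430.42623259 -57.10685688 272.63109291] 60.6624137897891
[430.29702936 -57.03282936 272.09140754]
27062 23948 lean 29.7 X at z100 244.4 ztop [155.  157.4 157.8]
yaw err deg -0.02
45 [-457.  -348.8] 274.3
55 [-457.2 -348.8] 267.5
65 [-457.3 -348.9] 261.7
75 [-457.6 -349. ] 255.9
85 [-457.6 -349.1] 250.1
95 [-457.8 -349.3] 243.9
105 [-457.2 -350. ] 239.2
115 [-424.6 -383. ] 233.1
125 [-424.5 -383.3] 227.2
135 [-424.3 -383.9] 221.5
145 [-424.4 -384.1] 215.8
155 [-424.1 -384.5] 211.6
```

View pics/w3.png

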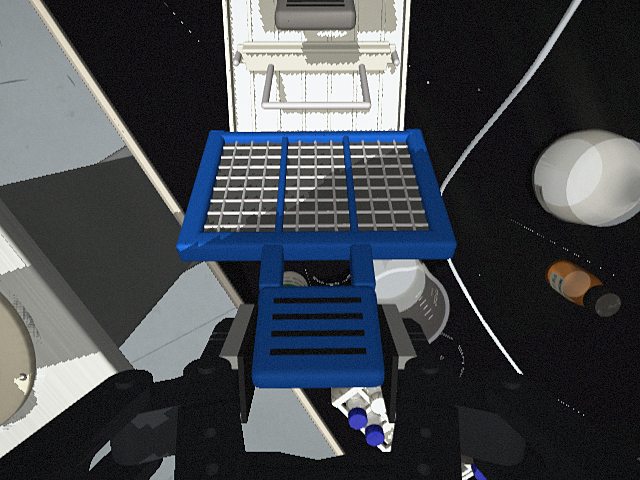

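```bash
python3 - <<'E'
from h import *
p,y,s=pose();print(p,y); plan(p,y,(363,266,272),32.2,15)
E
```

```text
[430.29702936 -57.03282936 272.09140754] 60.666842154335626
[np.float64(16.6), np.float64(-14.5), np.float64(0.0), np.float64(0.033)],[np.float64(16.1), np.float64(-15.0), np.float64(0.0), np.float64(0.033)],[np.float64(15.6), np.float64(-15.5), np.float64(0.0), np.float64(0.033)],[np.float64(15.1), np.float64(-16.0), np.float64(0.0), np.float64(0.033)],[np.float64(14.5), np.float64(-16.5), np.float64(0.0), np.float64(0.033)],
[np.float64(14.0), np.float64(-17.0), np.float64(0.0), np.float64(0.033)],[np.float64(13.4), np.float64(-17.4), np.float64(0.0), np.float64(0.033)],[np.float64(12.8), np.float64(-17.9), np.float64(0.0), np.float64(0.033)],[np.float64(12.2), np.float64(-18.3), np.float64(0.0), np.float64(0.033)],[np.float64(11.6), np.float64(-18.7), np.float64(0.0), np.float64(0.033)],
[np.float64(11.0), np.float64(-19.1), np.float64(0.0), np.float64(0.033)],[np.float64(10.3), np.float64(-19.4), np.float64(0.0), np.float64(0.033)],[np.float64(9.7), np.float64(-19.8), np.float64(0.0), np.float64(0.033)],[np.float64(9.0), np.float64(-20.1), np.float64(0.0), np.float64(0.033)],[np.float64(8.4), np.float64(-20.3), np.float64(0.0), np.float64(0.033)],
```

send_rows(increments=[[16.6,-14.5,-6,0.033],[16.1,-15,-6,0.033],[15.6,-15.5,-6,0.033],[15.1,-16,-6,0.033],[14.5,-16.5,0,0.033]])

```text
time: 7.65
tool_pos: [407.7, 51.7, 297.0]
tool_rot: [0.0, 0.902, 0.431, -0.0]
force: [0.2, -0.3, -1.6]
finger_gap: 0.481
grasp_force: 60.9
```

send_rows(increments=[[14,-17,0,0.033],[13.4,-17.4,0,0.033],[12.8,-17.9,0,0.033],[12.2,-18.3,0,0.033],[11.6,-18.7,0,0.033]])

```text
time: 8.07
tool_pos: [384.9, 159.4, 295.7]
tool_rot: [0.0, 0.935, 0.356, -0.001]
force: [0.4, 0.0, -1.3]
finger_gap: 0.477
grasp_force: 60.9
```

send_rows(increments=[[11,-19,0,0.033],[10.3,-19.4,0,0.033],[9.7,-19.8,0,0.033],[9,-20,0,0.033],[8.4,-20.3,0,0.033]])

```text
time: 8.48
tool_pos: [362.4, 266.9, 295.6]
tool_rot: [0.0, 0.961, 0.278, -0.001]
force: [0.2, -0.5, -0.5]
finger_gap: 0.48
grasp_force: 60.9
```

send_rows(increments=[[0,0,10,0],[0,0,20,0],[0,0,20,0],[0,0,10,0],[0,0,0,0]])

```text
time: 8.9
tool_pos: [362.1, 265.0, 233.0]
tool_rot: [0.001, 0.96, 0.278, -0.003]
force: [0.2, 0.4, -2.1]
finger_gap: 0.48
grasp_force: 60.9
```

```bash
python3 w.py 4 bolt_pull; python3 - <<'E'
from h import *
from f import *
z=np.load("w4.npz");P=z["P"];im=z["im"];p,y,s=pose()
a=np.radians(32.2);ux=np.array([np.cos(a),np.sin(a)]);uy=np.array([-ux[1],ux[0]])
print("tcp u,v,z",p[:2]@ux,p[:2]@uy,p[2],y)
I=im.astype(int);U=P[...,:2]@ux;V=P[...,:2]@uy;Z=P[...,2]
b=(I[...,2]>I[...,0]+40)&(Z>60)&(Z<p[2]+30)&(abs(V-31)<70)&(abs(U-p[:2]@ux-20)<80)
u,v,w=U[b],V[b],Z[b];A=np.polyfit(w,u,1)
for _ in range(4): e=u-np.polyval(A,w);k=abs(e-np.median(e))<3;A=np.polyfit(w[k],u[k],1)
print(b.sum(),"lean",np.degrees(np.arctan(-A[0])),"front u at tcpz",np.polyval(A,p[2])); 
for z0 in range(int(w.min()),int(w.max()),15):
    j=k&(w>z0)&(w<z0+15)
    if j.sum()>20: print(z0,np.percentile(v[j],[.5,99.5]).round(1))
print("zmin/max",w[k].min(),w[k].max())
# hood front edge
t=(Z>108)&(Z<120)&~b&(im.min(-1)>100)
for lo,hi in ((-45,-15),(75,105)):
    j=t&(V>lo)&(V<hi)&(U>500)&(U<580); print("hood",lo,j.sum(),np.percentile(U[j],[.3,1]) if j.sum() else 0, np.median(Z[j]) if j.sum() else 0)
j=t&(U>540)&(U<600); print("V range",np.percentile(V[j],[.3,99.7]))
E
```

```text
(array([362.09854547, 264.96701578, 232.95077802]), np.float64(32.313022879800855)) [425.89927327 304.61878276 360.22534408] [[0.53, 0.81, 0.25], [-0.84, 0.51, 0.16], [0.0, -0.3, 0.95]]
tcp u,v,z 448.65338479513076 31.25927012537795 236.65138336547176 32.293582298970335
27220 lean 29.366158341525473 front u at tcpz 452.97005667805337
126 [-21.8  85.8]
141 [-22.4  86. ]
156 [-22.7  85.9]
171 [-22.8  85.7]
186 [-22.8  85.3]
201 [-20.3  84.1]
216 [10.3 51.3]
231 [10.3 50.7]
246 [10.6 50.2]
zmin/max 126.9131231504617 249.48204305399025
hood -45 4961 [535.33908632 535.45136792] 116.29671996257488
hood 75 4953 [534.60426176 534.68002562] 116.22880864175355
V range [-52.42833872 115.84727885]
```

View pics/w4.png

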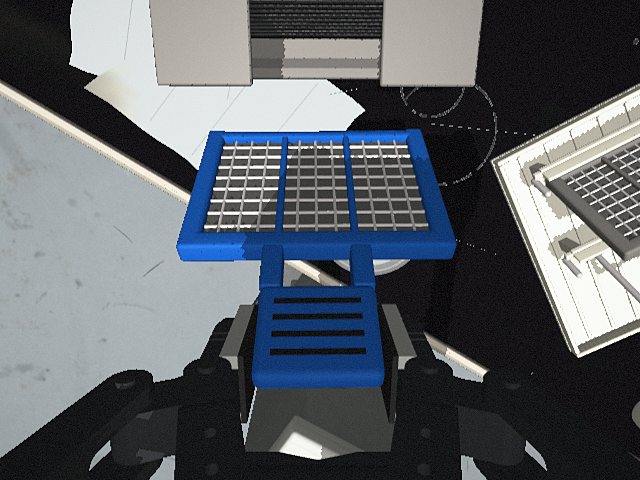

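send_rows(increments=[[-3,-0.4,0,0],[5.9,0,10.5,0],[5.9,0,10.5,0],[5.9,0,10.5,0],[5.9,0,10.5,0]])

```text
time: 9.42
tool_pos: [380.8, 277.5, 193.4]
tool_rot: [0.0, 0.961, 0.278, -0.0]
force: [-1.0, 0.0, -1.3]
finger_gap: 0.478
grasp_force: 61.0
```

send_rows(increments=[[5.9,0,10.5,0],[5.9,0,10.5,0],[5.9,0,10.5,0],[4.9,0,8.7,0],[3.4,0,6,0]])

```text
time: 9.83
tool_pos: [402.5, 291.2, 146.9]
tool_rot: [0.0, 0.961, 0.278, -0.001]
force: [0.5, -0.4, -1.3]
finger_gap: 0.478
grasp_force: 61.0
```

send_rows(increments=[[0,0,0,0],[0,0,0,0],[0,0,0,0],[0,0,0,0],[0,0,0,0]])

```text
time: 10.25
tool_pos: [402.5, 291.3, 149.6]
tool_rot: [-0.0, 0.961, 0.278, 0.001]
force: [-0.6, -0.7, -1.0]
finger_gap: 0.48
grasp_force: 61.0
```

```bash
cat > g.py <<'E'
from h import *
import sys
p,y,s=pose()
a=np.radians(32.2);ux=np.array([np.cos(a),np.sin(a)]);uy=np.array([-ux[1],ux[0]])
print("tcp u,v,z",p[:2]@ux,p[:2]@uy,p[2],y,"F",s["force"].round(1),"Fu",s["force"][:2]@ux,s["time"])
if len(sys.argv)>1:
    cal=arm.get_calibration("wrist");im,d=arm.camera("wrist");P=cloud(cal,d);cv2.imwrite(f"pics/g{sys.argv[1]}.png",im[:,:,::-1]);np.savez(f"g{sys.argv[1]}.npz",im=im,P=P)
    I=im.astype(int);U=P[...,:2]@ux;V=P[...,:2]@uy;Z=P[...,2]
    b=(I[...,2]>I[...,0]+40)&(Z>28)&(Z<p[2]+30)&(abs(V-31)<70)&(abs(U-p[:2]@ux-20)<80)
    u,v,w=U[b],V[b],Z[b];A=np.polyfit(w,u,1)
    for _ in range(6): e=u-np.polyval(A,w);k=abs(e-np.median(e))<3;A=np.polyfit(w[k],u[k],1)
    print(k.sum(),"lean",np.degrees(np.arctan(-A[0])),"mid u rel tcp at tcpz",np.polyval(A,p[2]+1.5)-5-p[:2]@ux,"foot mid u (z=23)",np.polyval(A,24.5)-5/np.cos(np.arctan(A[0])),"ztop",np.percentile(w,[99,99.8])-1.5)
    for z0 in range(int(w.min()),int(w.max()),20):
        j=k&(w>z0)&(w<z0+20)
        if j.sum()>20: print(z0,np.percentile(v[j],[.5,99.5]).round(1))
E
python3 g.py 1
```

```text
tcp u,v,z 495.7725076006945 31.998727490390106 149.56646740022993 32.30200298115232 F [-0.6 -0.7 -1. ] Fu -0.8783919330957796 10.25
20899 lean 29.742479504670623 mid u rel tcp at tcpz 1.6473858901524068 foot mid u (z=23) 568.977933726396 ztop [163.23811042 163.7070697 ]
43 [-14.6  78. ]
63 [15.7 49.1]
83 [-21.9  86.3]
103 [-21.9  85.8]
123 [11.  52.3]
143 [11.1 51.5]
163 [11.7 50.9]
```

View pics/g1.png

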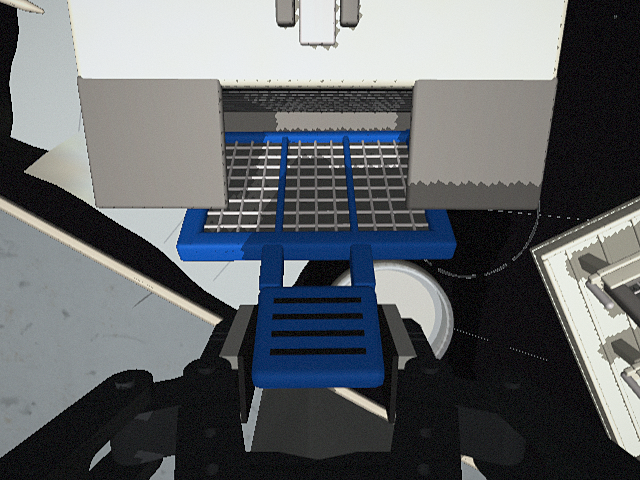

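send_rows(increments=[[0,0.3,3,0],[2,0,4,0],[2,0,4,0],[2.5,0,4.2,0],[0,0,0,0]])

```text
time: 10.72
tool_pos: [407.9, 294.3, 132.0]
tool_rot: [0.0, 0.961, 0.278, -0.001]
force: [-0.2, -0.1, -1.7]
finger_gap: 0.477
grasp_force: 61.1
```

send_rows(increments=[[1.5,0,2.5,0],[0,0,0,0],[0,0,0,0],[0,0,0,0],[0,0,0,0]])

```text
time: 11.13
tool_pos: [409.4, 295.2, 131.4]
tool_rot: [0.0, 0.961, 0.278, 0.0]
force: [-0.6, 0.2, 2.2]
finger_gap: 0.478
grasp_force: 61.3
```

```bash
python3 g.py 2
```

```text
tcp u,v,z 503.7448914999361 31.61786325634317 131.39447195737506 32.29772150597386 F [-0.6  0.2  2.2] Fu -0.3498989886585142 11.1333
19739 lean 29.95778154481212 mid u rel tcp at tcpz 1.6612982083545376 foot mid u (z=23) 567.1102692983916 ztop [145.10742957 145.59071479]
28 [-19.9  83.8]
48 [-16.3  80.2]
68 [15.  48.3]
88 [-21.4  84.3]
108 [10.6 51.8]
128 [10.8 51. ]
```

send_rows(increments=[[4,0,-2,0],[4,0,-1.9,0],[4,0,-1.8,0],[4,0,-1.6,0],[3.6,0,-1.4,0]])

```text
time: 11.6
tool_pos: [424.6, 305.4, 139.0]
tool_rot: [0.0, 0.96, 0.278, -0.002]
force: [-5.1, -1.1, 1.4]
finger_gap: 0.477
grasp_force: 61.9
```

```bash
python3 g.py 3
```

```text
tcp u,v,z 522.0261878035811 32.21875230604051 139.04283549832525 32.33322982796762 F [-5.1 -1.1  1.4] Fu -4.897099920318749 11.6
15750 lean 21.531723350285016 mid u rel tcp at tcpz -0.3185440859706432 foot mid u (z=23) 567.1172637637023 ztop [153.42515565 153.88260262]
32 [-18.1  81.6]
52 [-15.4  78.8]
72 [15.2 48.5]
92 [-4.3 67.7]
112 [11.  52.1]
132 [11.4 51.7]
152 [11.6 51.5]
```

send_rows(increments=[[4.2,0,-1.3,0],[4.2,0,-1.2,0],[4.2,0,-1,0],[4.2,0,-0.9,0],[4.1,0,-0.8,0]])

```text
time: 12.07
tool_pos: [442.4, 316.7, 144.3]
tool_rot: [0.0, 0.96, 0.278, -0.002]
force: [-5.5, -2.4, 3.1]
finger_gap: 0.475
grasp_force: 62.9
```

send_rows(increments=[[4.3,0,-0.6,0],[4.3,0,-0.4,0],[4.3,0,-0.2,0],[4.3,0,-0.1,0],[4.3,0,-0.1,0]])

```text
time: 12.48
tool_pos: [461.0, 328.3, 145.8]
tool_rot: [0.0, 0.96, 0.278, -0.002]
force: [-5.1, -3.6, 2.1]
finger_gap: 0.478
grasp_force: 64.2
```

```bash
python3 g.py 4
```

```text
tcp u,v,z 565.043656422891 32.101633753852774 145.75414017248804 32.32312192175016 F [-5.1 -3.6  2.1] Fu -6.197087577554735 12.4833
7504 lean 5.391833130737422 mid u rel tcp at tcpz -4.88685973682891 foot mid u (z=23) 571.7206045142588 ztop [161.54772973 161.87580264]
103 [11.1 52.1]
123 [11.2 51.6]
143 [11.4 51.4]
163 [13. 50.]
```

send_rows(increments=[[4,0,0,0],[4,0,0.1,0],[3,0,0.2,0],[1,0,0.2,0],[0,0,0,0]])

```text
time: 12.95
tool_pos: [471.7, 334.8, 145.4]
tool_rot: [0.0, 0.961, 0.278, -0.0]
force: [-4.6, -2.0, 1.3]
finger_gap: 0.479
grasp_force: 65.0
```

```bash
python3 g.py 5
```

```text
tcp u,v,z 577.5122955271667 31.949349984510782 145.44599115391122 32.31367428032359 F [-4.6 -2.   1.3] Fu -4.942110885382819 12.95
4866 lean 15.040225843381945 mid u rel tcp at tcpz -3.3297916735335775 foot mid u (z=23) 606.9066076701779 ztop [161.7273927  162.16466953]
144 [11.3 51.2]
```

View pics/g5.png

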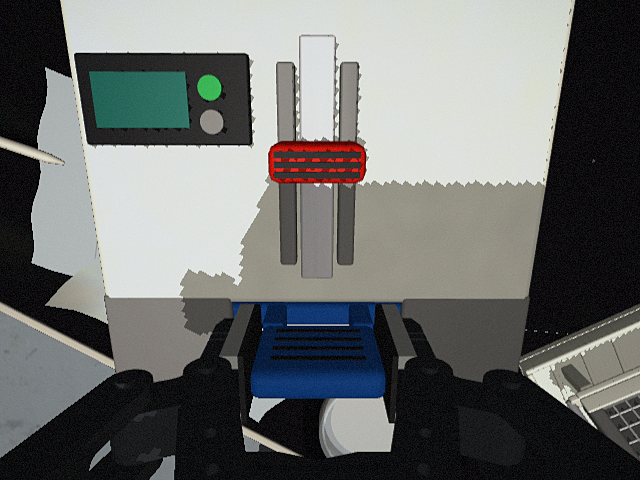

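send_rows(increments=[[1,0,0.3,0],[1,0,0.3,0],[1,0,0.3,0],[0,0,0.3,0],[0,0,0,0]])

```text
time: 13.42
tool_pos: [474.3, 336.3, 144.9]
tool_rot: [-0.0, 0.961, 0.278, 0.0]
force: [-5.1, -1.6, 2.8]
finger_gap: 0.475
grasp_force: 65.4
```

```bash
python3 g.py
```

```text
tcp u,v,z 580.6113643551021 31.840505238653993 144.86341290971558 32.31072552103665 F [-5.1 -1.6  2.8] Fu -5.122823040753735 13.4167
```

send_rows(increments=[[1,0,0.3,0],[1,0,0.3,0],[1,0,0.3,0],[1,0,0,0],[0,0,0,0]])

```text
time: 13.83
tool_pos: [476.4, 337.7, 144.4]
tool_rot: [0.001, 0.96, 0.278, -0.002]
force: [-11.9, -7.2, 7.8]
finger_gap: 0.48
grasp_force: 66.1
```

```bash
python3 g.py 6; python3 - <<'E'
from h import *
z=np.load("g6.npz");P=z["P"];im=z["im"]
a=np.radians(32.2);ux=np.array([np.cos(a),np.sin(a)]);uy=np.array([-ux[1],ux[0]])
U=P[...,:2]@ux;V=P[...,:2]@uy;Z=P[...,2];I=im.astype(int)
b=(I[...,2]>I[...,0]+30)
for c in (300,318,340):
    print(c,[(r,round(float(U[r,c]),1),round(float(Z[r,c]),1)) for r in range(285,405,5) if b[r,c]])
j=b&(Z<112)&(Z>98)&(abs(V-31)<60);print(np.median(U[j]),np.median(Z[j]),np.percentile(V[j],[1,99]),j.sum())
h=cv2.cvtColor(im,cv2.COLOR_RGB2HSV);r=(h[...,1]>150)&((h[...,0]<8)|(h[...,0]>172))&(Z>120)&(Z<150)
print("pull U",np.percentile(U[r],[1,50,99]),"V",np.percentile(V[r],[1,99]),"Z",np.percentile(Z[r],[1,50,99]),r.sum())
E
```

```text
tcp u,v,z 583.0793504996609 31.848898677738653 144.4413471371093 32.31655274356588 F [-11.9  -7.2   7.8] Fu -13.913957244433659 13.8333
4172 lean 24.770651474152277 mid u rel tcp at tcpz -0.5177440361319441 foot mid u (z=23) 638.0932625592447 ztop [161.11727459 161.43945995]
146 [11.2 51.2]
300 [(315, 579.6, 115.3), (320, 574.1, 108.8), (325, 571.1, 107.7), (330, 580.0, 128.5), (340, 581.2, 137.8), (345, 581.4, 141.5), (355, 582.1, 148.9), (365, 582.9, 155.9), (370, 583.2, 159.1), (375, 582.4, 160.4), (380, 580.7, 160.6), (385, 580.3, 162.4), (390, 578.4, 162.2), (395, 576.3, 161.7)]
318 [(320, 573.2, 107.1), (325, 571.6, 108.6), (330, 580.3, 128.8), (345, 581.6, 141.8), (355, 582.2, 149.1), (365, 583.0, 156.0), (370, 582.4, 157.9), (375, 583.3, 161.8), (380, 580.8, 160.7), (385, 580.0, 162.0), (390, 577.6, 161.1), (395, 576.5, 162.0)]
340 [(315, 579.5, 115.1), (320, 573.4, 107.4), (325, 571.8, 108.8), (330, 580.1, 128.6), (345, 581.5, 141.6), (355, 582.4, 149.5), (365, 582.6, 155.5), (370, 583.4, 159.4), (375, 581.9, 159.7), (380, 581.0, 160.9), (385, 579.0, 160.6), (390, 578.3, 162.0), (395, 577.0, 162.7)]
572.802960909722 108.10900927708765 [ 7.7153067  54.61836402] 974
pull U [581.59783619 638.7274492  642.84244742] V [16.94888577 46.54994868] Z [127.68346986 141.34110546 145.35643909] 2338
```

View pics/g6.png

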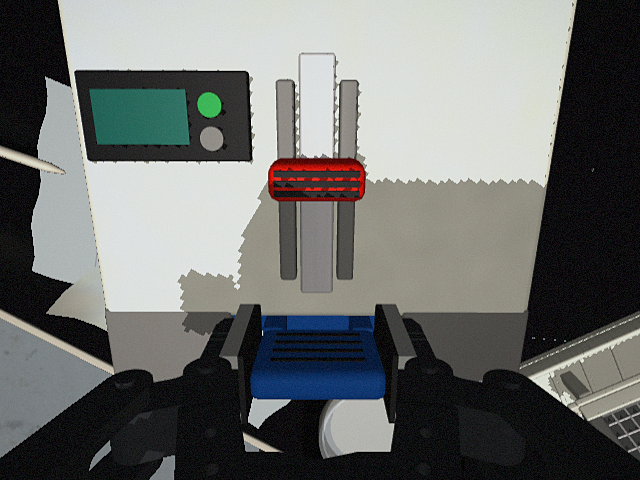

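send_rows(increments=[[0,0,0,0],[0,0,0,0],[0,0,0,0],[0,0,0,0],[0,0,0,0]], grip=62)

```text
time: 14.3
tool_pos: [478.1, 338.6, 143.6]
tool_rot: [-0.0, 0.961, 0.278, 0.0]
force: [-0.4, -0.5, -0.3]
finger_gap: 0.724
grasp_force: 0.0
```

send_rows(increments=[[0,0,-4,0],[0,0,-12,0],[0,0,-16,0],[0,0,-16,0],[0,0,-16,0]])

```text
time: 14.72
tool_pos: [477.8, 338.5, 209.6]
tool_rot: [-0.0, 0.961, 0.278, 0.001]
force: [1.3, -0.4, -1.6]
finger_gap: 0.725
grasp_force: 0.0
```

send_rows(increments=[[16,0,0,0],[16,0,0,0],[16,0,0,0],[16,0,0,0],[16,0,0,0]], grip=0)

```text
time: 15.13
tool_pos: [546.1, 381.7, 209.1]
tool_rot: [-0.0, 0.961, 0.278, 0.001]
force: [-0.0, -0.0, -0.6]
finger_gap: 0.016
grasp_force: 0.0
```

send_rows(increments=[[0,0,0,0],[0,0,0,0],[0,0,0,0],[0,0,0,0],[0,0,0,0]])

```text
time: 15.55
tool_pos: [544.8, 381.0, 208.4]
tool_rot: [-0.0, 0.961, 0.278, 0.0]
force: [0.5, 0.5, -0.8]
finger_gap: -0.001
grasp_force: 0.0
```

```bash
python3 - <<'E'
from h import *
a=np.radians(32.2);ux=np.array([np.cos(a),np.sin(a)]);uy=np.array([-ux[1],ux[0]])
p,y,s=pose();print("u,v,z",p[:2]@ux,p[:2]@uy,p[2],y)
im,d=arm.camera("side");P=cloud(arm.get_calibration("side"),d)
cv2.imwrite("pics/s5.png",cv2.resize(im[150:300,270:430,::-1],(640,600),interpolation=cv2.INTER_CUBIC))
im,d=arm.camera("wrist");cv2.imwrite("pics/g7.png",im[:,:,::-1])
E
```

```text
u,v,z 664.0533626417568 32.03366567238535 208.42065063422172 32.304094059540006
```

View pics/s5.png

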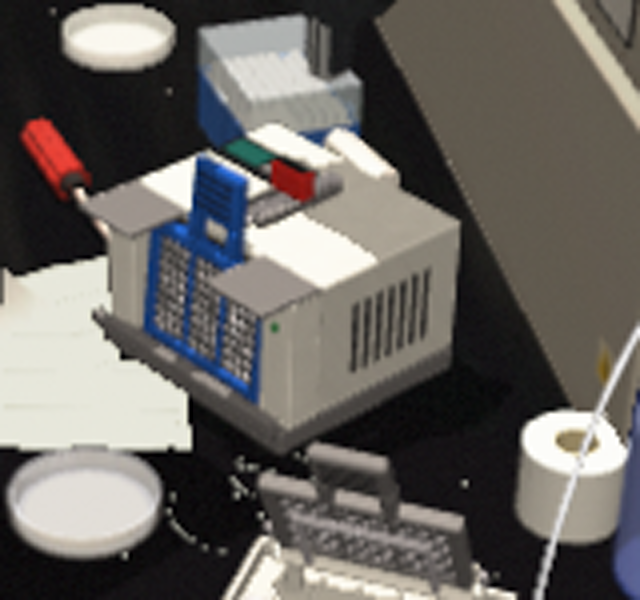

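send_rows(increments=[[0,0,16,0],[0,0,20,0],[0,0,18,0],[0,0,12,0],[0,0,5,0]])

```text
time: 16.07
tool_pos: [544.9, 381.0, 136.3]
tool_rot: [0.0, 0.961, 0.278, -0.0]
force: [-2.3, -2.1, 11.4]
finger_gap: -0.001
grasp_force: 5.0
```

send_rows(increments=[[-2,0,0,0],[-3,0,0,0],[-3,0,0,0],[-3,0,0,0],[-3,0,0,0]])

```text
time: 16.48
tool_pos: [533.7, 373.9, 137.2]
tool_rot: [-0.0, 0.961, 0.278, 0.001]
force: [2.3, 1.7, -0.1]
finger_gap: 0.002
grasp_force: 1.4
```

send_rows(increments=[[-4,0,0,0],[-4,0,0,0],[-4,0,0,0],[-4,0,0,0],[-4,0,0,0]])

```text
time: 16.9
tool_pos: [516.3, 363.0, 137.2]
tool_rot: [-0.0, 0.961, 0.278, 0.0]
force: [1.7, 1.1, 1.9]
finger_gap: 0.002
grasp_force: 1.4
```

```bash
python3 g.py
```

```text
tcp u,v,z 630.3580097195482 32.010211167806396 137.15276075782617 32.308072707271975 F [1.7 1.1 1.9] Fu 1.9939012544920116 16.9
```

send_rows(increments=[[-2,0,-0.5,0],[-2,0,0,0],[-2,0,0,0],[-1.5,0,0,0],[-1,0,0,0]])

```text
time: 17.32
tool_pos: [509.2, 358.5, 137.2]
tool_rot: [-0.0, 0.961, 0.278, -0.0]
force: [3.1, 2.2, 0.7]
finger_gap: 0.004
grasp_force: 1.3
```

send_rows(increments=[[-1,0,0,0],[-1,0,0,0],[-1,0,0,0],[-0.5,0,0,0],[0,0,0,0]])

```text
time: 17.73
tool_pos: [508.2, 357.8, 137.3]
tool_rot: [-0.001, 0.961, 0.278, 0.003]
force: [9.1, 7.8, -2.5]
finger_gap: -0.001
grasp_force: 6.2
```

```bash
python3 g.py
```

```text
tcp u,v,z 620.6722496738479 31.987130472808296 137.27830801848987 32.30142861204784 F [ 9.1  7.8 -2.5] Fu 11.84133446953433 17.7333
```

send_rows(increments=[[-1,0,0,0],[0,0,0,0],[0,0,0,0],[0,0,0,0],[0,0,0,0]])

```text
time: 18.15
tool_pos: [508.1, 357.8, 137.3]
tool_rot: [-0.001, 0.961, 0.278, 0.004]
force: [12.6, 9.8, -3.9]
finger_gap: 0.001
grasp_force: 8.1
```

send_rows(increments=[[4,0,0,0],[5,0,-4,0],[3,0,-18,0],[0,0,-25,0],[0,0,-25,0]])

```text
time: 18.57
tool_pos: [515.1, 361.9, 208.5]
tool_rot: [0.001, 0.961, 0.278, -0.002]
force: [0.4, 1.0, 1.2]
finger_gap: -0.002
grasp_force: 0.0
```

send_rows(increments=[[-20,0,-10,0],[-25,0,-10,0],[-25,0,-10,0],[-15,0,0,0],[0,0,0,0]])

```text
time: 18.98
tool_pos: [442.3, 316.1, 241.2]
tool_rot: [-0.0, 0.961, 0.278, 0.0]
force: [-0.4, 0.2, 0.3]
finger_gap: -0.003
grasp_force: 0.0
```

```bash
python3 g.py; python3 - <<'E'
from h import *
a=np.radians(32.2);ux=np.array([np.cos(a),np.sin(a)]);uy=np.array([-ux[1],ux[0]])
cal=arm.get_calibration("wrist");im,d=arm.camera("wrist");P=cloud(cal,d)
U=P[...,:2]@ux;V=P[...,:2]@uy;Z=P[...,2];I=im.astype(int)
h=cv2.cvtColor(im,cv2.COLOR_RGB2HSV);r=(h[...,1]>150)&((h[...,0]<8)|(h[...,0]>172))&(Z>137)&(Z<146)&(abs(V-32)<25)
print("pull top U",np.percentile(U[r],[1,50,99]),"V",np.percentile(V[r],[1,99]),r.sum())
b=(I[...,2]>I[...,0]+40)&(abs(V-31)<30)&(Z>150)&(Z<170);print("grip top",np.percentile(U[b],[2,98]),"V",np.percentile(V[b],[2,98]),"z",np.percentile(Z[b],[50,98]),b.sum())
w=(I.min(-1)>110)&(I.max(-1)-I.min(-1)<25)&(abs(V-31.8)<7)&(Z>113)&(Z<126)&(U<575);print("tongue in front: Umin",np.percentile(U[w],[1,50]) if w.sum() else None,w.sum())
z=np.load("top0.npz");
for c in ["top"]:
    im,d=arm.camera(c)
    for t in ["standard_a","beaker_250","petri_dish","screwdriver","spare_filter_grip"]:
        print(t,[np.round(q["box"]).tolist() for q in arm.find_in(c,t)[:1]])
E
```

```text
tcp u,v,z 542.7367335256272 31.75736644284077 241.16816950073482 32.30544032928297 F [-0.4  0.2  0.3] Fu -0.22175838656154834 18.9833
pull top U [598.550193   604.75573063 609.57766745] V [16.92162858 45.85643812] 764
grip top [573.69648055 582.73213886] V [11.79239863 50.79601248] z [161.31709751 162.94391791] 1677
tongue in front: Umin [558.81854735 562.05614714] 210
standard_a []
beaker_250 []
petri_dish []
screwdriver [[174.0, 275.0, 40.0, 16.0]]
spare_filter_grip [[365.0, 207.0, 41.0, 44.0]]
```

```bash
python3 -c "
from workcell import arm
print(arm.finish_job())"
```

```text
the job is handed in; nothing more can be done
None
```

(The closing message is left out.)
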